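# Pack the crystal knob in its tray and latch the tray in the carrier

### The arm

A 7-joint arm with a two-finger parallel gripper is mounted at the origin on the work surface. World frame = base frame: x ahead of the robot, y to its left, z up, the work surface at z = 0. Lengths are in m, angles in rad, forces in N, time in s.
With the tool pointing down it reaches from about 0.425 to 0.875 m from the base axis. Payload 4.7 kg.
Tool frame: the origin (TCP) lies at the very end of the fingers, on their centre line; the grasp point (between the pads) lies 19 mm behind it; x points along the fingers, y is the direction in which the jaws open and shut, and the axes are right-handed (so a half turn about x gives the same grasp; the last joint's range is limited). The gripper opens to 85 mm and grips with 20 to 120 N. Pads are 22 mm wide; open, the fingers measure 114 mm over their backs; the gripper's body (76 mm by 85 mm) begins 54 mm behind the grasp point. The pads swing forward as they close: fully open they stand 13 mm farther back than shut.
Start: joints at [0.014, 0.321, -0.07, 1.45, 0.023, 1.371, -0.057], TCP at [0.65, -0, 0.231] pointing down, gripper open.
Joint ranges: [-2.86, 2.86], [-0.3, 2.09], [-1.38, 1.24], [0.06, 2.45], [-1.56, 4.7], [0.09, 2.05], [-2.69, 2.69]. Speed limits (rad/s): [2.57, 2.57, 3.14, 3.14, 3.14, 3.14, 3.14].

### API

Orientations are given as a 3x3 rotation matrix whose columns are the frame's x, y, z axes.
In Python, from plant import sense, read_camera, camera_params, hand_in gives the robot as it stands.
- The arm moves only by the shell command python3 -m jog 'ROWS' [FORCE]. ROWS is JSON, a list of rows, each a list of 7 numbers: the shift along the world's x, y, z in cm, then the turn, a rotation vector about the world's x, y, z in degrees, then the opening, from -1 (shut) to 1 (fully open). A call has 1 to 5 rows; each row is the pose to reach, as a shift and turn from the pose commanded when the call began; what a row does not reach only later rows make up. A row lasts 1/12 s, in which the tool goes at most 41.7 mm and 7.16 degrees, less where a joint would pass 70% of its speed; a pose out of reach is approached as far as the arm can. A call with a gripper value outside its range is refused whole. The fingers move at their own pace and stop on an object; FORCE is the grip in N (left out, the last holds). Time passes only in rows, so rows that repeat a pose let the fingers close. It gives the time, the measured TCP pose, the force and the opening at its end, in the units of the state.
- sense(): the state, without advancing time (a new reading comes with each control period).
- read_camera(name): name is "scene" or "side" or "wrist"; returns the picture (480x640x3 uint8, red, green, blue); there is no depth.
- camera_params(name): a dict with "mtx" (3x3 intrinsics, pixels), "k1" (the pictures are not rectified: a ray, as slopes to the right and down, at radius r is drawn at 1 + k1 r^2 times it, then the intrinsics apply), "world_to_cam" (4x4, takes a point from world to camera coordinates). Camera axes: x right, y down, z forward; pixel columns grow to the right and rows downward; lengths in m; the calibration is good to about 2 mm. A picture is of the moment at which its call begins: read the wrist's pose just before it. camera_params takes no time and is no camera call; for the wrist camera it gives the pose at the moment of the call.
- hand_in(): hands the job in, once; it reports no verdict.
The state is a dict: "clock": time; "joint_positions": joint angles; "qvel": joint speeds; "effort": joint torques, N m; "tool_pos": TCP position; "ee_rot": TCP orientation; "force": force on the tool from outside, world axes, zero at the start; "moment": the same for the moment, N m; "grip_width": finger opening in m.
Only numpy, scipy, OpenCV 4.12 (cv2) and the standard library are available. Lean on these libraries where they do the work, as an engineer would, in place of code of your own. Each camera call takes 0.05 s, during which the arm holds its last target. There are 200 camera calls.

### The job

Pack the finished crystal knob for carrying: take it gently and set it down upright in the round nest of the tray, without dropping it. Then slide the tray by its pull board along the carrier bed, letting the tray's own front edge lift the hinged catch (do not touch the catch yourself) until the tray is fully in and the catch has fallen behind it. Tug the tray lightly back against the catch to check that it holds, then let go, with the knob still standing in its nest and everything else on the bench left alone.

Things in the scene. Friction and masses are not known exactly. Their poses are not given: they have to be found in the camera images.
- knob_mid (a point): Crystal knob, upright and loose on the bench, 84 mm high, 0.45 kg: brass foot 56 mm across, thin neck, clear faceted glass head 58 mm across at its straight girdle (41 to 63 mm above the underside; grip it there, any way round). This point: on its axis at mid-girdle, 52 mm above the underside; z up. Glass: at most 100 N of finger force, both fingers added; set it down, never drop it.
- nest (a point): Centre of the floor of the tray's round nest, a recess 62 mm across and 10 mm deep with a 2 mm chamfer, which takes the knob's 56 mm foot. Axes as the tray. The seated knob has its knob_mid point 52 mm above this one.
- tray: Loose plywood tray, 0.45 kg, 150 mm long (x), 130 mm wide (y), 25 mm thick, pulled out on the carrier bed between its side guides, level. Origin: centre of its underside; +x is the way it slides in, z up. The nest is 30 mm ahead of the origin; the upright pull board is at the rear edge.
- pull (a point): Pull board of the tray: upright, 14 mm thick along the tray's x, 76 mm wide along y, standing 60 mm above the tray's top; its centre is 66 mm behind the tray's origin and 96 mm behind the nest. This point: mid-board, 66 mm above the tray's underside, 19 mm below the board's top edge; axes as the tray. Pinch it across its thickness.
- carrier: Aluminium bed fixed to the bench, 388 by 165 mm, floor 12 mm thick, slick strips, 20 mm high side guides, 3 mm play each side, open at -x. Origin: on the bench, on the centre line, below the end face of the resting catch; +x is the way in. The latched tray's origin lies at x = +75 mm (rear edge on the catch) to +97 mm (front edge on the end stop), and the catch falls once it passes about +82 mm; it starts at -135 to -165 mm.
- catch_tip (a point): Middle of the square end face of the catch's tip. The catch is a steel strap 12 mm wide, over the tray's +y side strip, sloping down 25 degrees from bolt to tip; at rest the tip hangs 10 mm below the level of the tray's top. No spring: it falls by its own weight (70 g).
- catch (a joint): Angle of the catch: 0 at rest (down, against its stop); grows as the tip lifts; about 0.2 rad while it rides on the tray.
- cane: Bystander: glass cane 190 mm long, 18 mm thick, lying on the bench to the robot's right; origin under its middle. Leave it alone.
- caliper: Bystander: steel dial caliper 230 mm long, lying on the bench beyond the carrier; origin under its middle. Leave it alone.
- cup_wheel: Bystander: aluminium cup wheel 100 mm across, 42 mm high, standing cup up on the bench; origin under its middle. Leave it alone.
- end_stop (a point): Middle of the face of the carrier's end stop, 172 mm along x from the carrier's origin, 47 mm above the bench; the tray's front edge meets this face.
- catch_bolt (a point): Hinge bolt of the catch, 55 mm before the carrier's origin (x), 54 mm to its +y side, 56 mm above the bench. The bracket stands beside it on the side guide, up to 78 mm high; the catch's heel reaches 20 mm behind the bolt.
Things that resemble listed ones, but are neither listed nor needed, are in the scene too. Of the things like the part that bears knob_mid, leave any that is black, pink or purple; of the rest the larger one is meant.

How it is judged:
By the outcome, as a careful person would: the job done as asked, in the order asked, and still so for the second after the job is handed in, with the robot touching nothing.
It also fails if it takes over 56 s, if anything falls off the work surface, if the arm or the gripper's body presses on something with over 40 N, if the wrist force passes 120 N, or if a joint passes its speed limit or range.

## Working session

There is one attempt and no reset: what is moved stays moved. The work goes in short steps, Python scripts to look and compute and a shell command to move; the robot and the scene stay as the last step left them, time stands still between calls to the robot, and variables do not carry over. Pictures are saved under pics/ and viewed, about 8 in all and at most 12, crops included, and the job is handed in when it is done.

```bash
ls; mkdir -p pics; cat > h.py <<'E'
import numpy as np, cv2
from plant import sense, read_camera, camera_params
def ray(p,u,v):
    K=p["mtx"];K=np.array(K);x=cv2.undistortPoints(np.array([[[u,v]]],float),K,np.array([p["k1"],0,0,0,0.]))[0,0]
    T=np.array(p["world_to_cam"]);R=T[:3,:3];return -R.T@T[:3,3],R.T@np.array([x[0],x[1],1])
def onz(p,u,v,z):
    o,d=ray(p,u,v);return o+d*(z-o[2])/d[2]
def two(p1,a,p2,b):
    o1,d1=ray(p1,*a);o2,d2=ray(p2,*b);s=np.linalg.lstsq(np.c_[d1,-d2],o2-o1,rcond=None)[0]
    A=o1+d1*s[0];B=o2+d2*s[1];return (A+B)/2,np.linalg.norm(A-B)
def proj(p,P):
    T=np.array(p["world_to_cam"]);return cv2.projectPoints(np.array(P,float).reshape(-1,1,3),cv2.Rodrigues(T[:3,:3])[0],T[:3,3],np.array(p["mtx"]),np.array([p["k1"],0,0,0,0.]))[0][:,0]
E
python3 - <<'E'
from h import *
for n in ["scene","side","wrist"]:
    p=camera_params(n);im=read_camera(n);cv2.imwrite(f"pics/{n}0.png",im[:,:,::-1])
    o,d=ray(p,320,240);print(n,o.round(3),(d/np.linalg.norm(d)).round(2),p["k1"])
print(sense())
E
```

```text
pics
scene [ 1.146 -0.914  1.233] [-0.35  0.59 -0.73] -0.04981158584648713
side [0.274 1.33  0.854] [ 0.21 -0.84 -0.49] -0.059395292506667
wrist [0.65  0.084 0.374] [ 0.02 -0.33 -0.94] -0.0610762371811842
{'clock': 0.15, 'joint_positions': array([ 0.01411294,  0.32165253, -0.07008445,  1.45139315,  0.02259149,
        1.37079377, -0.0568791 ]), 'qvel': array([ 0.00050226, -0.00278623, -0.00032841, -0.00259092, -0.00089919,
        0.00142196,  0.00014522]), 'effort': array([ 4.86840745e-04, -4.94090402e+01, -3.82246608e-01, -3.14684451e+01,
        1.31496685e-02,  8.20941757e-03, -6.77807677e-07]), 'tool_pos': array([ 6.49596526e-01, -5.11562020e-05,  2.30475682e-01]), 'ee_rot': array([[-1.45821138e-03,  9.99998936e-01,  3.03674227e-05],
       [-7.77599094e-05,  3.02540644e-05, -9.99999997e-01],
       [-9.99998934e-01, -1.45821373e-03,  7.77157099e-05]]), 'force': array([-1.16992739, -0.2303882 , -0.23988171]), 'moment': array([-0.0428599 , -0.00637473,  0.05033686]), 'grip_width': 0.08550903930566064}
```

View pics/scene0.png

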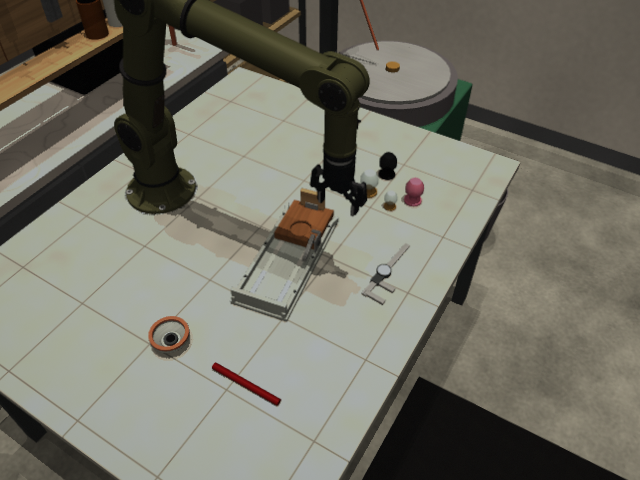

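View pics/side0.png

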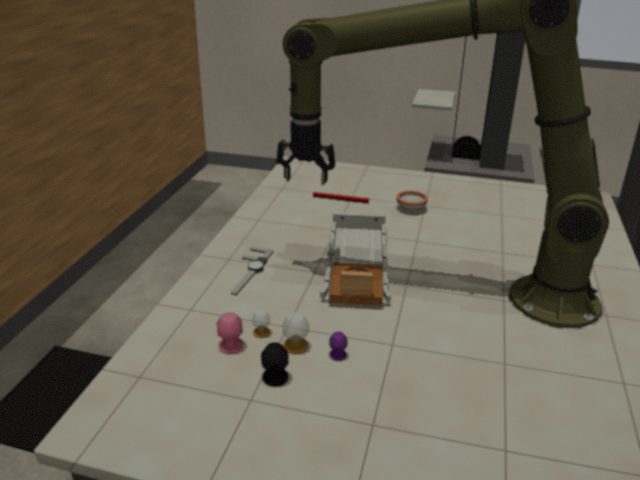

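The scene picture has the large clear knob at about (370,180) and the small clear one at (391,200). In the side picture the large one is at (295,328), the small one at (261,320), and the tray's pull at (357,281). The tray slides away from the side camera, towards -y.

```bash
python3 - <<'E'
from h import *
s=camera_params("scene");d=camera_params("side")
print("knob",onz(d,295,326,.055),two(s,(370,178),d,(295,326)))
print("foot",onz(d,295,348,.004))
print("small",onz(d,261,320,.035))
print("pull top side",onz(d,357,269,.097),"scene",onz(s,312,191,.097))
print("nest scene",onz(s,302,228,.037))
print("stop: ends of carrier", [onz(d,*a).round(3) for a in [] ],[onz(s,*a,.03).round(3) for a in [(233,296),(286,313)]])
E
```

```text
knob [0.57641618 0.33914621 0.055     ] (array([0.57769172, 0.34274941, 0.05708913]), np.float64(0.004566993536073982))
foot [0.57329241 0.35118012 0.004     ]
small [0.66420022 0.31392044 0.035     ]
pull top side [0.48107686 0.14065426 0.097     ] scene [0.47952146 0.1589131  0.097     ]
nest scene [0.50384823 0.06288675 0.037     ]
stop: ends of carrier [] [array([ 0.478, -0.239,  0.03 ]), array([ 0.628, -0.212,  0.03 ])]
```

View pics/wrist0.png

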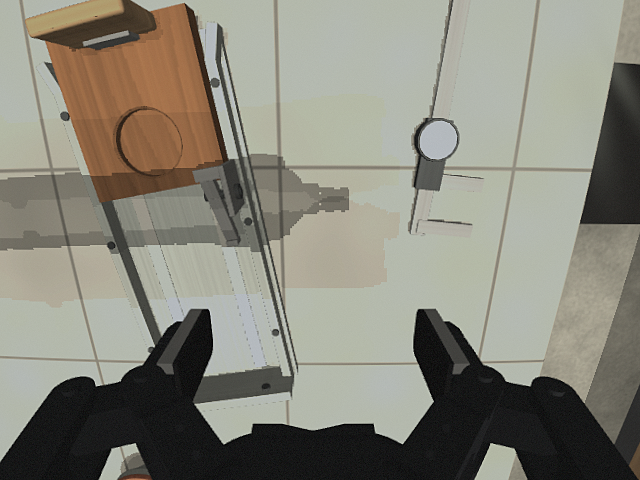

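Wrist picture: nest rim centred near (150,141); the tray's front edge runs from (105,202) to (225,165), with its right rear corner at (187,4). The catch is at (200–240,170–245), and the end stop from (155,395) to (293,372).

```bash
python3 - <<'E'
from h import *
p=camera_params("wrist")
n=onz(p,150,141,.037)
print("nest",n,[onz(p,*a,.037).round(4) for a in [(116,141),(183,141),(150,107),(150,175)]])
c=[onz(p,*a,.037) for a in [(105,202),(187,4),(47,42)]]
print(np.round(c,4))
f=c[0];g=c[2];ax=f-g;print("left edge len",np.linalg.norm(ax),"ang",np.degrees(np.arctan2(ax[1],ax[0])), "width", np.linalg.norm(c[1]-c[2]))
E=[onz(p,*a,.037) for a in [(218,25),(296,372)]];e=E[1]-E[0];print("guide ang",np.degrees(np.arctan2(e[1],e[0])))
im=read_camera("wrist");hsv=cv2.cvtColor(im,cv2.COLOR_RGB2HSV)
m=cv2.inRange(hsv,(5,90,50),(18,255,255));m[:,260:]=0;m[220:]=0
m=cv2.morphologyEx(m,cv2.MORPH_OPEN,np.ones((5,5)))
k=max(cv2.findContours(m,0,2)[0],key=cv2.contourArea)
P=np.array([onz(p,*q,.037)[:2] for q in k[:,0]],np.float32)
r=cv2.minAreaRect(P);print(r,cv2.boxPoints(r))
E
```

```text
nest [0.49974981 0.06210742 0.037     ] [array([0.4673, 0.0627, 0.037 ]), array([0.5307, 0.0616, 0.037 ]), array([0.5037, 0.0919, 0.037 ]), array([0.4954, 0.0307, 0.037 ])]
[[0.4462 0.0048 0.037 ]
 [0.5451 0.1739 0.037 ]
 [0.4167 0.1495 0.037 ]]
left edge len 0.14766280543784577 ang -78.4783830508797 width 0.13062281978145457
guide ang -80.33975279735668
((0.49296891689300537, 0.09626618027687073), (0.14282961189746857, 0.16466718912124634), 13.120197296142578) [[ 4.0472904e-01  1.6023977e-01]
 [ 4.4210759e-01 -1.2896024e-04]
 [ 5.8120883e-01  3.2292590e-02]
 [ 5.4383028e-01  1.9266132e-01]]
```

```bash
python3 -m jog '[[-2,4,2,0,0,0,1],[-3,8,2,0,0,0,1],[-5,12,2,0,0,0,1],[-7,16,2,0,0,0,1],[-8,18,2,0,0,0,1]]'; python3 -m jog '[[0,4,0,0,0,0,1],[0,8,0,0,0,0,1],[0,11,0,0,0,0,1],[0,11,0,0,0,0,1],[0,11,0,0,0,0,1]]'
python3 - <<'E'
from h import *
p=camera_params("wrist");print(proj(p,[[.577,.342,.055],[.577,.342,.084]]))
cv2.imwrite("pics/w1.png",read_camera("wrist")[:,:,::-1]);print(sense()["tool_pos"])
E
```

```text
clock: 0.62
tool_pos: [0.5682, 0.1832, 0.2514]
ee_rot: [[-0.0, 1.0, 0.002], [0.001, 0.002, -1.0], [-1.0, -0.0, -0.001]]
force: [1.0, 0.3, 0.2]
grip_width: 0.0855
clock: 1.03
tool_pos: [0.5688, 0.2926, 0.2507]
ee_rot: [[-0.001, 1.0, 0.005], [0.0, 0.005, -1.0], [-1.0, -0.001, -0.0]]
force: [0.3, -1.1, 0.2]
grip_width: 0.0854
[[321.69537214 153.64606628]
 [322.47670459 157.21253089]]
[0.56978767 0.29009027 0.25082379]
```

View pics/w1.png

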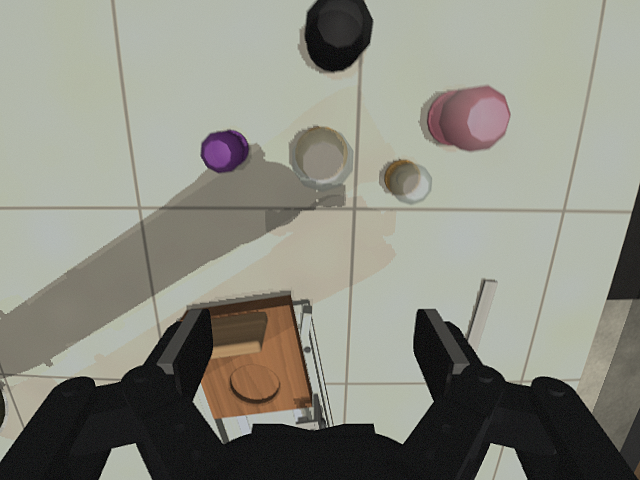

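The outlined big clear knob spans columns 290–353 and rows 126–187. The purple one is at (225,150) and the small clear one at (407,180), so I'll turn the jaws 45° to miss both.

```bash
python3 - <<'E'
from h import *
p=camera_params("wrist")
print("knob",onz(p,321.5,156.5,.052),[onz(p,*a,.052).round(4) for a in [(290,156),(353,156)]])
print("purple",onz(p,225,150,.04),"small",onz(p,407,181,.04),"black",onz(p,338,30,.05),"pink",onz(p,470,118,.05))
print("nest",onz(p,255,383,.037),"tool",sense()["tool_pos"])
E
python3 -m jog '[[0,1,-2,0,0,7,1],[0.5,2.5,-4,0,0,14,1],[0.5,4,-6,0,0,21,1],[0.5,4.5,-7,0,0,28,1],[0.5,5,-8,0,0,35,1]]'
python3 -m jog '[[0,0,-1,0,0,7,1],[0,0,-2,0,0,10,1],[0,0,-2,0,0,10,1],[0,0,-2,0,0,10,1]]'
python3 - <<'E'
from h import *
print(sense()["tool_pos"])
E
```

```text
knob [0.57821705 0.33621703 0.052     ] [array([0.5487, 0.3367, 0.052 ]), array([0.6077, 0.3367, 0.052 ])]
purple [0.48515714 0.34137044 0.04      ] small [0.66362471 0.31120287 0.04      ] black [0.59170942 0.44386749 0.05      ] pink [0.71521068 0.37205628 0.05      ]
nest [0.4984722  0.05997383 0.037     ] tool [0.56978767 0.29009027 0.25082379]
clock: 1.5
tool_pos: [0.5753, 0.338, 0.1697]
ee_rot: [[-0.001, 0.817, 0.577], [-0.002, 0.577, -0.817], [-1.0, -0.002, 0.001]]
force: [-0.4, -0.4, -0.1]
grip_width: 0.0854
clock: 1.83
tool_pos: [0.5756, 0.3375, 0.1508]
ee_rot: [[-0.001, 0.71, 0.704], [-0.002, 0.704, -0.71], [-1.0, -0.002, 0.001]]
force: [1.4, 0.8, 0.2]
grip_width: 0.0854
[0.57562253 0.33754516 0.15076175]
```

```bash
python3 -m jog '[[0.2,0,-3,0,0,0,1],[0.2,0,-6,0,0,0,1],[0.2,0,-8.5,0,0,0,1],[0.2,0,-10.5,0,0,0,1],[0.2,0,-12,0,0,0,1]]' 35
python3 -m jog '[[0,0,0,0,0,0,1],[0,0,0,0,0,0,0.45],[0,0,0,0,0,0,0.35],[0,0,0,0,0,0,0.3],[0,0,0,0,0,0,0.25]]' 35
python3 -m jog '[[0,0,0,0,0,0,0.0],[0,0,0,0,0,0,-0.2],[0,0,0,0,0,0,-0.2],[0,0,0,0,0,0,-0.2]]' 35
```

```text
clock: 2.25
tool_pos: [0.5773, 0.3385, 0.0301]
ee_rot: [[-0.0, 0.709, 0.705], [-0.001, 0.705, -0.709], [-1.0, -0.001, 0.001]]
force: [0.6, 0.9, -0.6]
grip_width: 0.0854
clock: 2.67
tool_pos: [0.5781, 0.3402, 0.0339]
ee_rot: [[0.003, 0.707, 0.707], [0.001, 0.707, -0.707], [-1.0, 0.002, 0.001]]
force: [-2.5, -2.6, 6.3]
grip_width: 0.057
clock: 3.0
tool_pos: [0.5782, 0.3403, 0.0339]
ee_rot: [[0.003, 0.707, 0.707], [0.001, 0.707, -0.707], [-1.0, 0.003, 0.001]]
force: [-2.0, -2.3, 5.7]
grip_width: 0.0571
```

Gripped at 57 mm. I'll lift a little first.

```bash
python3 -m jog '[[0,0,1,0,0,0,-0.2],[0,0,2.5,0,0,0,-0.2],[0,0,5,0,0,0,-0.2],[0,0,8,0,0,0,-0.2],[0,0,11,0,0,0,-0.2]]'
python3 -m jog '[[0,-3,1,0,0,0,-0.2],[-1.5,-7,1,0,0,0,-0.2],[-3,-11,1,0,0,0,-0.2],[-4,-14,1,0,0,0,-0.2],[-5,-17,1,0,0,0,-0.2]]'
python3 -m jog '[[-1,-3,0,0,0,0,-0.2],[-2,-5.5,0,0,0,0,-0.2],[-2.5,-6.5,0,0,0,0,-0.2],[-2.5,-6.5,0,0,0,0,-0.2],[-2.5,-6.5,0,0,0,0,-0.2]]'
python3 - <<'E'
from h import *
print(sense())
p=camera_params("side");im=read_camera("side")
t=sense()["tool_pos"];print(proj(p,[t]))
cv2.imwrite("pics/s2.png",cv2.resize(im[130:330,250:450,::-1],(600,600),interpolation=cv2.INTER_CUBIC))
cv2.imwrite("pics/w2.png",read_camera("wrist")[:,:,::-1])
E
```

```text
clock: 3.42
tool_pos: [0.5762, 0.3397, 0.1419]
ee_rot: [[-0.002, 0.707, 0.707], [-0.001, 0.707, -0.707], [-1.0, -0.001, -0.001]]
force: [0.9, 0.1, -3.8]
grip_width: 0.057
clock: 3.83
tool_pos: [0.5259, 0.1676, 0.1515]
ee_rot: [[0.0, 0.708, 0.706], [-0.001, 0.706, -0.708], [-1.0, -0.0, 0.0]]
force: [0.2, -1.1, -4.1]
grip_width: 0.057
clock: 4.25
tool_pos: [0.5021, 0.1052, 0.1518]
ee_rot: [[0.001, 0.708, 0.707], [0.001, 0.707, -0.708], [-1.0, 0.001, 0.0]]
force: [0.5, 0.8, -4.5]
grip_width: 0.0567
{'clock': 4.25, 'joint_positions': array([ 0.00986074,  0.09926944, -0.28220165,  1.88232594,  0.02962225,
        1.16271435,  0.50187796]), 'qvel': array([-0.02407839,  0.0199816 , -0.02551356, -0.02294547, -0.00663293,
       -0.00564283, -0.00235919]), 'effort': array([  1.28700815, -36.57641888,   0.35241329, -30.74300051,
         0.24803138,   0.16488751,   0.03836069]), 'tool_pos': array([0.50206679, 0.10522034, 0.15178986]), 'ee_rot': array([[ 1.18513303e-03,  7.07653686e-01,  7.06558459e-01],
       [ 7.57526766e-04,  7.06558117e-01, -7.07654615e-01],
       [-9.99999011e-01,  1.37390180e-03,  3.01298751e-04]]), 'force': array([ 0.45775707,  0.79319483, -4.46777997]), 'moment': array([ 0.07877828, -0.055572  ,  0.01380034]), 'grip_width': 0.05670633778139696}
[[352.13309763 240.99223242]]
```

View pics/w2.png

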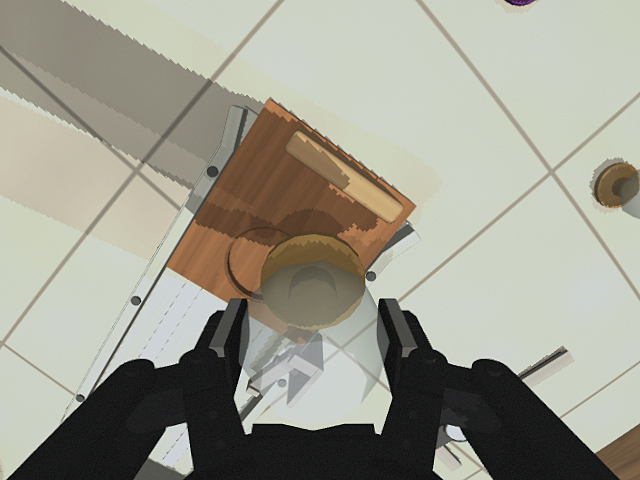

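View pics/s2.png

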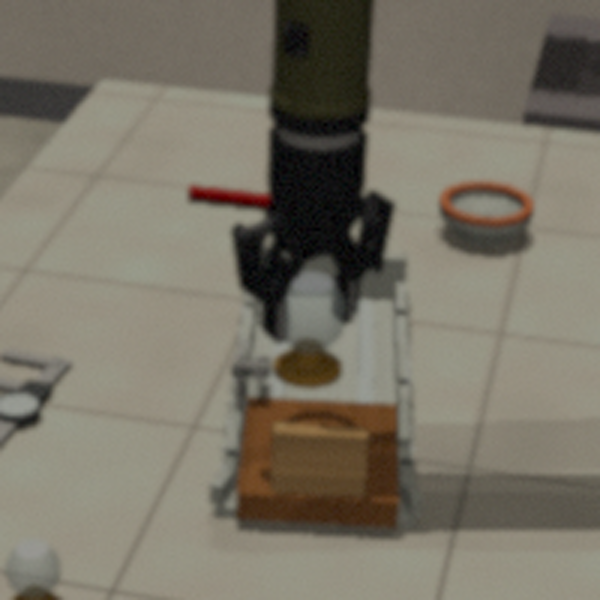

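The knob hangs upright between the pads, its foot ellipse centred near (313,282). The nest rim's left edge shows at (227,262) and its top at (262,227). The side view also shows it upright and clear of the tray.

```bash
python3 - <<'E'
from h import *
p=camera_params("wrist");t=sense()["tool_pos"];z=t[2]-.034
print("foot-tcp",onz(p,313.5,282,z)-t,onz(p,261,275,z)-onz(p,366,285,z))
a=np.linspace(0,2*np.pi,180)
for r in (.031,.033):
    q=proj(p,np.c_[.499+r*np.cos(a),.061+r*np.sin(a),0*a+.037]);print(r,q[q[:,0].argmin()],q[q[:,1].argmin()])
im=read_camera("wrist");g=im[:,:,1].astype(int)
print("row262",g[262,215:245]);print("col262",g[215:245,262])
# board top
print([onz(p,*b,.097).round(4) for b in [(297,131),(406,203)]])
E
```

```text
foot-tcp [ 0.00240086 -0.00171294 -0.034     ] [-0.04476656 -0.03620852  0.        ]
0.031 [228.37974477 265.20114903] [266.45185071 229.93530012]
0.033 [225.83184002 265.04154073] [266.35483339 227.4043466 ]
row262 [106 105 104 106 106 107 110 111  99  88  86  64  31  59  96 111 109 109
 112 110 108 109 105 109 110 108 106 108 110 111]
col262 [75 75 71 61 60 61 60 62 62 60 63 64 54 48 61 63 58 64 61 59 63 63 70 70
 71 74 72 70 71 63]
[array([0.4431, 0.1543, 0.097 ]), array([0.5141, 0.17  , 0.097 ])]
```

```bash
python3 -m jog '[[-0.3,-2,0,0,0,0,-0.2],[-0.5,-3.8,-1,0,0,0,-0.2],[-0.5,-4.2,-3,0,0,0,-0.2],[-0.5,-4.2,-5,0,0,0,-0.2],[-0.5,-4.2,-6,0,0,0,-0.2]]'
python3 -m jog '[[0,0,-0.5,0,0,0,-0.2],[0,0,-1,0,0,0,-0.2],[0,0,-1,0,0,0,-0.2],[0,0,-1,0,0,0,-0.2]]'
python3 - <<'E'
from h import *
cv2.imwrite("pics/w3.png",read_camera("wrist")[:,:,::-1]);print(sense()["tool_pos"])
E
```

```text
clock: 4.82
tool_pos: [0.4959, 0.0637, 0.0891]
ee_rot: [[-0.003, 0.706, 0.708], [0.0, 0.708, -0.706], [-1.0, -0.002, -0.002]]
force: [-1.0, -0.8, -4.0]
grip_width: 0.0572
clock: 5.15
tool_pos: [0.4976, 0.0636, 0.0819]
ee_rot: [[0.001, 0.706, 0.708], [0.0, 0.708, -0.706], [-1.0, 0.001, 0.0]]
force: [0.2, -0.1, -3.6]
grip_width: 0.0566
[0.49782606 0.06348311 0.08222783]
```

View pics/w3.png

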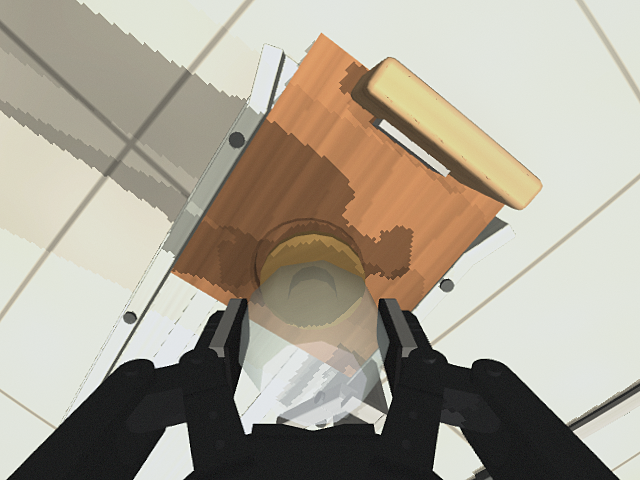

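The foot spans columns 259–366 with its front arc at row 235. The nest rim's left edge is at column 253 and its top at row 219.

```bash
python3 - <<'E'
from h import *
p=camera_params("wrist");t=sense()["tool_pos"]
a=np.linspace(0,2*np.pi,180)
def ext(c,r,z):
    q=proj(p,np.c_[c[0]+r*np.cos(a),c[1]+r*np.sin(a),0*a+z]);return q.min(0).round(1),q.max(0).round(1)
print("nest",ext((.499,.061),.033,.037)); 
for z in (.046,.048,.05): print("foot",z,ext((t[0]+.002,t[1]-.002),.028,z))
print("board top dir",[onz(p,*b,.097).round(4) for b in [(360,92),(524,208),(388,58),(542,183)]])
E
python3 -m jog '[[0,0,-0.4,0,0,0,-0.2],[0,0,-0.8,0,0,0,-0.2],[0,0,-1.2,0,0,0,-0.2],[0,0,-1.4,0,0,0,-0.2],[0,0,-1.4,0,0,0,-0.2]]'
```

```text
nest (array([253.5, 217.5]), array([368.4, 322.4]))
foot 0.046 (array([261.8, 231.8]), array([363.4, 323.8]))
foot 0.048 (array([261.3, 233. ]), array([363.9, 325.8]))
foot 0.05 (array([260.9, 234.3]), array([364.4, 327.7]))
board top dir [array([0.4445, 0.1392, 0.097 ]), array([0.5177, 0.156 , 0.097 ]), array([0.4432, 0.153 , 0.097 ]), array([0.5146, 0.1664, 0.097 ])]
clock: 5.62
tool_pos: [0.4964, 0.0628, 0.0666]
ee_rot: [[-0.001, 0.707, 0.707], [-0.0, 0.707, -0.707], [-1.0, -0.001, -0.001]]
force: [-0.9, -0.1, -4.4]
grip_width: 0.0568
```

```bash
python3 -m jog '[[0,0,-0.2,0,0,0,-0.2],[0,0,-0.4,0,0,0,-0.2],[0,0,-0.4,0,0,0,-0.2]]'; python3 -m jog '[[0,0,-0.1,0,0,0,-0.2],[0,0,-0.2,0,0,0,-0.2],[0,0,-0.2,0,0,0,-0.2]]'
```

```text
clock: 5.87
tool_pos: [0.4968, 0.0629, 0.063]
ee_rot: [[-0.0, 0.707, 0.707], [-0.0, 0.707, -0.707], [-1.0, -0.0, -0.0]]
force: [0.8, 0.7, -4.5]
grip_width: 0.0568
clock: 6.12
tool_pos: [0.4969, 0.0629, 0.0612]
ee_rot: [[-0.0, 0.707, 0.707], [-0.0, 0.707, -0.707], [-1.0, -0.0, -0.0]]
force: [-0.6, -0.2, -4.2]
grip_width: 0.0568
```

```bash
python3 -m jog '[[0,0,-0.1,0,0,0,-0.2],[0,0,-0.1,0,0,0,-0.2]]'; python3 -m jog '[[0,0,-0.1,0,0,0,-0.2],[0,0,-0.1,0,0,0,-0.2]]';python3 -m jog '[[0,0,-0.1,0,0,0,-0.2],[0,0,-0.1,0,0,0,-0.2]]'
```

```text
clock: 6.28
tool_pos: [0.4971, 0.063, 0.0609]
ee_rot: [[0.0, 0.707, 0.707], [-0.0, 0.707, -0.707], [-1.0, 0.0, 0.0]]
force: [-1.8, -0.3, 0.2]
grip_width: 0.0571
clock: 6.45
tool_pos: [0.4972, 0.063, 0.0608]
ee_rot: [[0.0, 0.707, 0.707], [-0.0, 0.707, -0.707], [-1.0, -0.0, 0.0]]
force: [-5.3, -1.1, 9.1]
grip_width: 0.0569
clock: 6.62
tool_pos: [0.4972, 0.063, 0.0608]
ee_rot: [[0.0, 0.707, 0.707], [-0.001, 0.707, -0.707], [-1.0, -0.0, 0.0]]
force: [-8.3, -0.8, 15.4]
grip_width: 0.0568
```

It touched down at the height the nest floor should have, so I'll ease off and release.

```bash
python3 -m jog '[[0,0,0.2,0,0,0,-0.2],[0,0,0.2,0,0,0,-0.2]]' 20; python3 -m jog '[[0,0,0,0,0,0,0.38],[0,0,0,0,0,0,0.45],[0,0,0,0,0,0,0.55],[0,0,0,0,0,0,0.7],[0,0,0,0,0,0,0.85]]'; python3 -m jog '[[0,0,0,0,0,0,1],[0,0,0,0,0,0,1],[0,0,1,0,0,0,1],[0,0,3,0,0,0,1],[0,0,6,0,0,0,1]]'; python3 -m jog '[[0,0,3,0,0,0,1],[0,0.5,4,0,0,7,1],[0,2,4,0,0,14,1],[-0.5,3.5,4,0,0,21,1],[-1,5,4,0,0,28,1]]'
```

```text
clock: 6.78
tool_pos: [0.4976, 0.063, 0.0608]
ee_rot: [[0.002, 0.707, 0.707], [0.0, 0.707, -0.707], [-1.0, 0.001, 0.001]]
force: [-0.1, -0.5, 4.5]
grip_width: 0.0569
clock: 7.2
tool_pos: [0.4972, 0.063, 0.0604]
ee_rot: [[0.0, 0.707, 0.707], [0.0, 0.707, -0.707], [-1.0, 0.0, 0.0]]
force: [-0.8, -0.5, 0.0]
grip_width: 0.0792
clock: 7.62
tool_pos: [0.495, 0.0627, 0.1193]
ee_rot: [[-0.005, 0.707, 0.707], [-0.0, 0.707, -0.707], [-1.0, -0.004, -0.003]]
force: [0.2, -0.0, 0.3]
grip_width: 0.0858
clock: 8.03
tool_pos: [0.4874, 0.1135, 0.1617]
ee_rot: [[0.002, 0.287, 0.958], [0.0, 0.958, -0.287], [-1.0, 0.001, 0.002]]
force: [-0.5, 0.3, 0.2]
grip_width: 0.0854
```

```bash
python3 -m jog '[[0,1,0,0,0,7,0.1],[0,2,0,0,0,14,0.1],[-0.5,3,0,0,0,21,0.1],[-0.6,4,0,0,0,27.5,0.1],[-0.6,4,0,0,0,27.5,0.1]]'; python3 -m jog '[[0,0,0,0,0,0,0.1],[0,0,0,0,0,0,0.1],[0,0,0,0,0,0,0.1]]'
python3 - <<'E'
from h import *
p=camera_params("wrist");cv2.imwrite("pics/w4.png",read_camera("wrist")[:,:,::-1]);s=sense();print(s["tool_pos"],s["ee_rot"],s["joint_positions"])
import pickle;pickle.dump(p,open("p4","wb"))
E
```

```text
clock: 8.45
tool_pos: [0.4806, 0.1554, 0.1612]
ee_rot: [[0.001, -0.188, 0.982], [0.001, 0.982, 0.188], [-1.0, 0.001, 0.001]]
force: [-0.3, 1.5, -0.0]
grip_width: 0.0473
clock: 8.7
tool_pos: [0.4813, 0.152, 0.1605]
ee_rot: [[0.0, -0.179, 0.984], [-0.0, 0.984, 0.179], [-1.0, -0.0, 0.0]]
force: [-0.0, -0.6, 0.5]
grip_width: 0.0469
[0.48126082 0.15208361 0.16046549] [[ 1.41070396e-04 -1.79501182e-01  9.83757747e-01]
 [-1.87841337e-04  9.83757735e-01  1.79501207e-01]
 [-9.99999972e-01 -2.10112677e-04  1.05061351e-04]] [-0.00854304  0.07929536 -0.36454739  1.88699006  0.03078598  1.18060198
  1.367521  ]
```

View pics/w4.png

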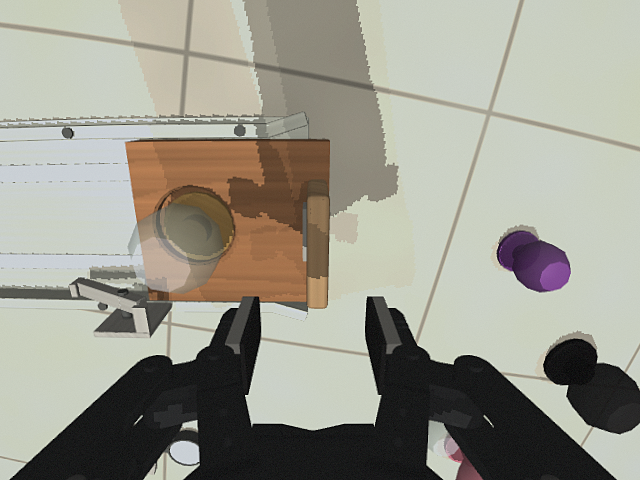

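The knob stands in the nest with its foot ring concentric at (195,225). The board's top spans columns 308–329 and rows 195–307 and is square to the jaws.

```bash
python3 - <<'E'
from h import *
import pickle;p=pickle.load(open("p4","rb"))
b=onz(p,318.5,251,.097);print(b,[onz(p,*q,.097).round(4) for q in [(308,251),(329,251),(318,195),(318,307)]])
E1=[onz(p,*q,.037) for q in [(127,141),(328,141)]];e=E1[0]-E1[1];print("tray ang",np.degrees(np.arctan2(e[1],e[0])),np.linalg.norm(e),"shift",b-sense()["tool_pos"])
E
```

```text
[0.47696044 0.15447456 0.097     ] [array([0.4781, 0.1481, 0.097 ]), array([0.4758, 0.1608, 0.097 ]), array([0.4425, 0.1478, 0.097 ]), array([0.5157, 0.1614, 0.097 ])]
tray ang -80.21706634292049 0.1470674298585262 shift [-0.00430039  0.00239095 -0.06346549]
```

```bash
python3 -m jog '[[-0.2,0.2,-2,0,0,0,0.1],[-0.2,0.2,-4,0,0,0,0.1],[-0.2,0.2,-6,0,0,0,0.1],[-0.2,0.2,-8,0,0,0,0.1],[-0.2,0.2,-9.8,0,0,0,0.1]]' 40
python3 -m jog '[[0,0,0,0,0,0,0.1],[0,0,0,0,0,0,-0.2],[0,0,0,0,0,0,-0.4],[0,0,0,0,0,0,-0.5],[0,0,0,0,0,0,-0.6]]'
python3 -m jog '[[0,0,0,0,0,0,-0.7],[0,0,0,0,0,0,-0.8],[0,0,0,0,0,0,-0.8],[0,0,0,0,0,0,-0.8]]'
```

```text
clock: 9.17
tool_pos: [0.4789, 0.1542, 0.0613]
ee_rot: [[-0.0, -0.18, 0.984], [-0.0, 0.984, 0.18], [-1.0, -0.0, -0.0]]
force: [-0.7, 0.0, 0.2]
grip_width: 0.0468
clock: 9.58
tool_pos: [0.4801, 0.1552, 0.0637]
ee_rot: [[0.002, -0.182, 0.983], [0.001, 0.983, 0.182], [-1.0, 0.0, 0.003]]
force: [0.3, 0.3, 0.1]
grip_width: 0.0168
clock: 9.92
tool_pos: [0.48, 0.1549, 0.0637]
ee_rot: [[0.002, -0.181, 0.983], [0.0, 0.983, 0.181], [-1.0, -0.0, 0.002]]
force: [-1.4, -2.0, 6.5]
grip_width: 0.0135
```

```bash
python3 -m jog '[[0.05,-0.3,0,0,0,0,-0.8],[0.15,-0.8,0,0,0,0,-0.8],[0.3,-1.6,0,0,0,0,-0.8],[0.4,-2.4,0,0,0,0,-0.8],[0.6,-3.2,0,0,0,0,-0.8]]'
python3 -m jog '[[0.15,-0.8,0,0,0,0,-0.8],[0.3,-1.6,0,0,0,0,-0.8],[0.4,-2.4,0,0,0,0,-0.8],[0.6,-3.2,0,0,0,0,-0.8],[0.7,-4,0,0,0,0,-0.8]]'
```

```text
clock: 10.33
tool_pos: [0.4856, 0.1257, 0.0637]
ee_rot: [[0.002, -0.185, 0.983], [0.003, 0.983, 0.185], [-1.0, 0.003, 0.003]]
force: [-1.2, 6.0, 4.4]
grip_width: 0.0136
clock: 10.75
tool_pos: [0.4915, 0.0901, 0.0639]
ee_rot: [[-0.0, -0.186, 0.983], [0.009, 0.983, 0.186], [-1.0, 0.009, 0.002]]
force: [-10.4, 26.8, 12.7]
grip_width: 0.0136
```

```bash
python3 -m jog '[[0,0,0,0,0,0,-0.8],[0,0,0,0,0,0,-0.8]]'
python3 - <<'E'
from h import *
im=read_camera("scene");cv2.imwrite("pics/c5.png",cv2.resize(im[150:320,220:400,::-1],(720,680)[:1]+(600,),interpolation=cv2.INTER_CUBIC))
cv2.imwrite("pics/w5.png",read_camera("wrist")[:,:,::-1])
E
```

```text
clock: 10.92
tool_pos: [0.4913, 0.0901, 0.0637]
ee_rot: [[0.0, -0.188, 0.982], [0.007, 0.982, 0.188], [-1.0, 0.007, 0.002]]
force: [-5.1, 13.8, 6.3]
grip_width: 0.0134
```

View pics/w5.png

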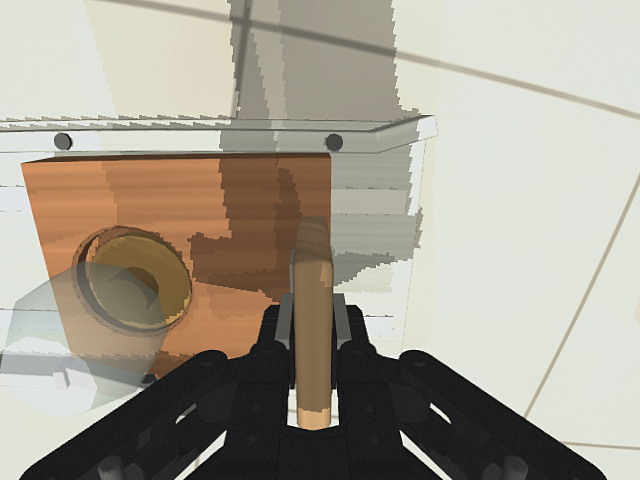

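The tray has moved in with the knob still seated in the nest at about (135,280), and the guide gap is visible and parallel. I'll carry on.

```bash
python3 -m jog '[[0,-0.4,0,0,0,0,-0.8],[0.05,-1,0,0,0,0,-0.8],[0.15,-1.6,0,0,0,0,-0.8],[0.25,-2.2,0,0,0,0,-0.8],[0.35,-2.8,0,0,0,0,-0.8]]'
```

```text
clock: 11.43
tool_pos: [0.4964, 0.0578, 0.0637]
ee_rot: [[0.002, -0.185, 0.983], [0.003, 0.983, 0.185], [-1.0, 0.003, 0.003]]
force: [-1.5, 5.9, 4.7]
grip_width: 0.013
```

```bash
python3 -m jog '[[0.1,-0.7,0,0,0,0,-0.8],[0.25,-1.4,0,0,0,0,-0.8],[0.35,-2.1,0,0,0,0,-0.8],[0.5,-2.8,0,0,0,0,-0.8],[0.6,-3.5,0,0,0,0,-0.8]]'
python3 -m jog '[[0.1,-0.7,0,0,0,0,-0.8],[0.25,-1.4,0,0,0,0,-0.8],[0.35,-2.1,0,0,0,0,-0.8],[0.5,-2.8,0,0,0,0,-0.8],[0.6,-3.5,0,0,0,0,-0.8]]'
python3 -m jog '[[0.1,-0.7,0,0,0,0,-0.8],[0.25,-1.4,0,0,0,0,-0.8],[0.35,-2.1,0,0,0,0,-0.8],[0.5,-2.8,0,0,0,0,-0.8],[0.5,-2.8,0,0,0,0,-0.8]]'
```

```text
clock: 11.85
tool_pos: [0.5026, 0.0227, 0.0637]
ee_rot: [[0.002, -0.184, 0.983], [0.003, 0.983, 0.184], [-1.0, 0.003, 0.003]]
force: [-0.8, 5.9, 6.0]
grip_width: 0.0133
clock: 12.27
tool_pos: [0.5086, -0.0123, 0.0637]
ee_rot: [[0.002, -0.184, 0.983], [0.003, 0.983, 0.184], [-1.0, 0.003, 0.003]]
force: [-1.6, 6.3, 5.4]
grip_width: 0.0136
clock: 12.68
tool_pos: [0.5139, -0.0424, 0.0637]
ee_rot: [[0.003, -0.183, 0.983], [0.001, 0.983, 0.183], [-1.0, 0.001, 0.003]]
force: [1.1, 1.8, 4.8]
grip_width: 0.0135
```

```bash
python3 -m jog '[[0.1,-0.4,0,0,0,0,-0.8],[0.15,-0.8,0,0,0,0,-0.8],[0.2,-1.2,0,0,0,0,-0.8],[0.25,-1.6,0,0,0,0,-0.8],[0.35,-2,0,0,0,0,-0.8]]'
python3 -m jog '[[0.05,-0.3,0,0,0,0,-0.8],[0.1,-0.6,0,0,0,0,-0.8],[0.1,-0.8,0,0,0,0,-0.8],[0.1,-0.8,0,0,0,0,-0.8]]'
python3 - <<'E'
from h import *
im=read_camera("scene");cv2.imwrite("pics/c6.png",cv2.resize(im[190:330,220:370,::-1],(640,597),interpolation=cv2.INTER_CUBIC))
E
```

```text
clock: 13.1
tool_pos: [0.517, -0.06, 0.0637]
ee_rot: [[0.002, -0.185, 0.983], [0.003, 0.983, 0.185], [-1.0, 0.003, 0.002]]
force: [-2.3, 6.8, 7.0]
grip_width: 0.0134
clock: 13.43
tool_pos: [0.5184, -0.0689, 0.0637]
ee_rot: [[0.003, -0.184, 0.983], [0.002, 0.983, 0.184], [-1.0, 0.002, 0.003]]
force: [0.4, 3.4, 6.1]
grip_width: 0.0134
```

View pics/c6.png

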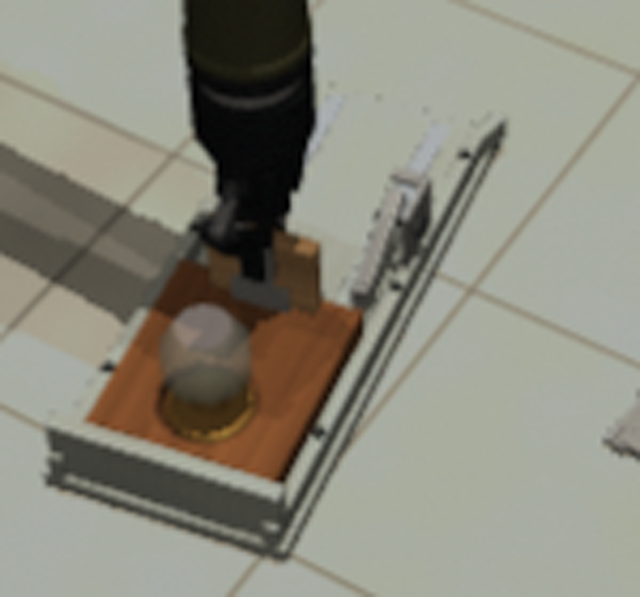

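The tray is nearly at the end stop, the knob is upright, and the catch tip is at the tray's rear edge at (362,300). I'll push on gently until the stop is felt.

```bash
python3 -m jog '[[0.05,-0.3,0,0,0,0,-0.8],[0.1,-0.6,0,0,0,0,-0.8],[0.1,-0.6,0,0,0,0,-0.8]]'
python3 -m jog '[[0.05,-0.3,0,0,0,0,-0.8],[0.05,-0.3,0,0,0,0,-0.8],[0.05,-0.3,0,0,0,0,-0.8]]'
```

```text
clock: 13.73
tool_pos: [0.5193, -0.0749, 0.0637]
ee_rot: [[0.003, -0.184, 0.983], [0.002, 0.983, 0.184], [-1.0, 0.002, 0.003]]
force: [0.7, 3.5, 4.9]
grip_width: 0.0134
clock: 13.98
tool_pos: [0.5198, -0.0778, 0.0637]
ee_rot: [[0.002, -0.184, 0.983], [0.002, 0.983, 0.184], [-1.0, 0.002, 0.003]]
force: [-0.2, 5.5, 5.9]
grip_width: 0.0136
```

```bash
python3 -m jog '[[0.05,-0.3,0,0,0,0,-0.8],[0.05,-0.3,0,0,0,0,-0.8],[0.05,-0.3,0,0,0,0,-0.8]]'
python3 -m jog '[[0.05,-0.3,0,0,0,0,-0.8],[0.05,-0.3,0,0,0,0,-0.8],[0.05,-0.3,0,0,0,0,-0.8]]'
```

```text
clock: 14.23
tool_pos: [0.5205, -0.079, 0.0637]
ee_rot: [[0.003, -0.184, 0.983], [0.004, 0.983, 0.184], [-1.0, 0.004, 0.003]]
force: [0.9, 8.8, 5.7]
grip_width: 0.0135
clock: 14.48
tool_pos: [0.5211, -0.0791, 0.0637]
ee_rot: [[0.002, -0.185, 0.983], [0.008, 0.983, 0.185], [-1.0, 0.007, 0.004]]
force: [-0.3, 14.7, 6.2]
grip_width: 0.0136
```

The stop is reached at y=-0.079. Now I'll tug back; the catch should hold after about 22 mm, near y=-0.057.

```bash
python3 -m jog '[[-0.1,0.5,0,0,0,0,-0.8],[-0.2,1,0,0,0,0,-0.8],[-0.3,1.5,0,0,0,0,-0.8],[-0.4,2,0,0,0,0,-0.8],[-0.4,2.3,0,0,0,0,-0.8]]'
python3 -m jog '[[-0.05,0.3,0,0,0,0,-0.8],[-0.05,0.3,0,0,0,0,-0.8],[-0.05,0.3,0,0,0,0,-0.8]]'
python3 -m jog '[[-0.05,0.3,0,0,0,0,-0.8],[-0.05,0.3,0,0,0,0,-0.8],[-0.05,0.3,0,0,0,0,-0.8]]'
```

```text
clock: 14.9
tool_pos: [0.5169, -0.0653, 0.0637]
ee_rot: [[0.004, -0.181, 0.983], [-0.003, 0.983, 0.181], [-1.0, -0.004, 0.003]]
force: [0.5, -5.5, 6.2]
grip_width: 0.0136
clock: 15.15
tool_pos: [0.5164, -0.0622, 0.0637]
ee_rot: [[0.003, -0.181, 0.984], [-0.002, 0.984, 0.181], [-1.0, -0.003, 0.003]]
force: [0.9, -3.4, 6.4]
grip_width: 0.0134
clock: 15.4
tool_pos: [0.5159, -0.0595, 0.0637]
ee_rot: [[0.003, -0.18, 0.984], [-0.003, 0.984, 0.18], [-1.0, -0.003, 0.003]]
force: [1.8, -4.9, 6.1]
grip_width: 0.0133
```

```bash
python3 -m jog '[[-0.05,0.3,0,0,0,0,-0.8],[-0.05,0.3,0,0,0,0,-0.8],[-0.05,0.3,0,0,0,0,-0.8]]'
python3 -m jog '[[-0.05,0.3,0,0,0,0,-0.8],[-0.05,0.3,0,0,0,0,-0.8],[-0.05,0.3,0,0,0,0,-0.8]]'
```

```text
clock: 15.65
tool_pos: [0.5156, -0.0577, 0.0637]
ee_rot: [[0.004, -0.179, 0.984], [-0.004, 0.984, 0.179], [-1.0, -0.004, 0.003]]
force: [1.7, -6.8, 5.6]
grip_width: 0.0138
clock: 15.9
tool_pos: [0.5155, -0.0573, 0.0638]
ee_rot: [[0.005, -0.178, 0.984], [-0.007, 0.984, 0.178], [-1.0, -0.008, 0.004]]
force: [3.0, -11.5, 4.1]
grip_width: 0.0134
```

The tray stopped at -0.0573 as predicted, with the force climbing. One more light tug, then I'll relax and let go.

```bash
python3 -m jog '[[-0.05,0.3,0,0,0,0,-0.8],[-0.05,0.3,0,0,0,0,-0.8],[-0.05,0.3,0,0,0,0,-0.8]]'
python3 -m jog '[[0.1,-0.4,0,0,0,0,-0.8],[0.15,-0.9,0,0,0,0,-0.8],[0.15,-0.9,0,0,0,0,-0.8]]' 20
python3 -m jog '[[0,0,0,0,0,0,-0.5],[0,0,0,0,0,0,-0.3],[0,0,0,0,0,0,0],[0,0,0,0,0,0,0.1],[0,0,0,0,0,0,0.1]]'
python3 -m jog '[[0,0,0,0,0,0,0.1],[0,0,2,0,0,0,0.1],[0,0,5,0,0,0,0.1],[0,0,8,0,0,0,0.1],[0,0,11,0,0,0,0.1]]'
python3 -m jog '[[0,2,2,0,0,0,0.1],[0,5,3,0,0,0,0.1],[0,9,4,0,0,0,0.1],[0,12,4,0,0,0,0.1],[0,12,4,0,0,0,0.1]]'
python3 - <<'E'
from h import *
im=read_camera("scene");cv2.imwrite("pics/c7.png",cv2.resize(im[150:330,200:410,::-1],(700,600),interpolation=cv2.INTER_CUBIC))
cv2.imwrite("pics/w7.png",read_camera("wrist")[:,:,::-1])
E
```

```text
clock: 16.15
tool_pos: [0.5155, -0.0569, 0.0638]
ee_rot: [[0.006, -0.177, 0.984], [-0.01, 0.984, 0.177], [-1.0, -0.011, 0.004]]
force: [4.8, -16.7, 1.2]
grip_width: 0.0139
clock: 16.4
tool_pos: [0.5156, -0.0581, 0.0637]
ee_rot: [[0.002, -0.18, 0.984], [0.0, 0.984, 0.18], [-1.0, -0.0, 0.002]]
force: [0.2, -0.1, 6.5]
grip_width: 0.0133
clock: 16.82
tool_pos: [0.5141, -0.0569, 0.062]
ee_rot: [[-0.001, -0.182, 0.983], [0.0, 0.983, 0.182], [-1.0, 0.0, -0.001]]
force: [0.5, -0.2, -0.2]
grip_width: 0.0468
clock: 17.23
tool_pos: [0.514, -0.0569, 0.1733]
ee_rot: [[-0.001, -0.182, 0.983], [0.0, 0.983, 0.182], [-1.0, 0.0, -0.001]]
force: [0.4, 0.2, 0.3]
grip_width: 0.0472
clock: 17.65
tool_pos: [0.5142, 0.0714, 0.2135]
ee_rot: [[0.002, -0.193, 0.981], [0.004, 0.981, 0.193], [-1.0, 0.004, 0.003]]
force: [-0.1, 0.1, -0.1]
grip_width: 0.0471
```

View pics/c7.png

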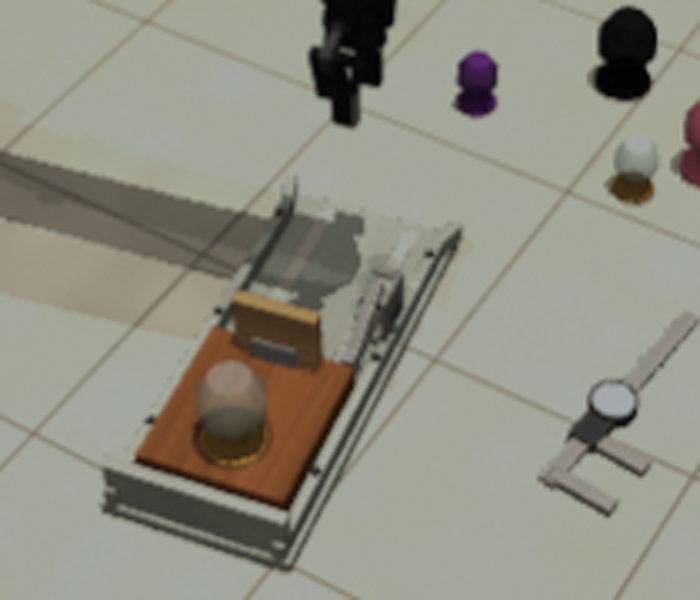

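View pics/w7.png

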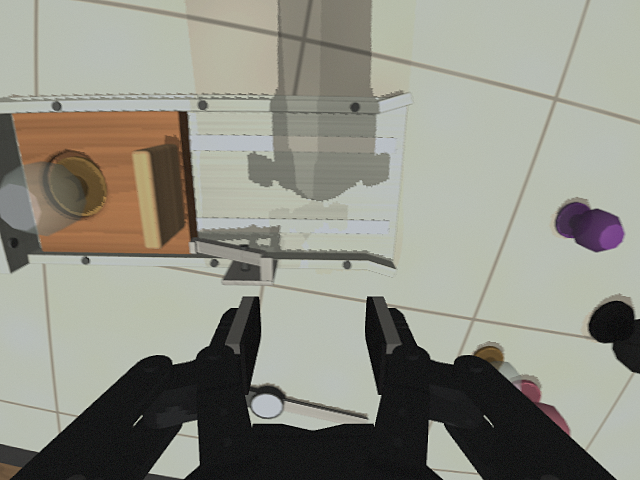

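The tray is fully in. The catch tip lies directly behind its rear edge, at wrist pixel (195,243), with the edge at column 192. The knob stands in its nest at (75,185), and the bystanders are in place. Handing in.

```bash
python3 -c "
from plant import hand_in,sense
s=sense();print(s['clock'],s['qvel'].round(3));print(hand_in())"
```

```text
17.75 [0.03  0.003 0.049 0.009 0.016 0.001 0.006]
the job is handed in; nothing more can be done
None
```

The crystal knob is packed upright in the nest, the tray is latched behind the catch, and the job was handed in at 17.75 s.

- **Knob:** I gripped it at the girdle with 35 N and set it down. It touched the nest floor at the expected height (TCP z 0.061 m). While I confirmed contact before letting go, the push peaked at about 15 N down and 8 N sideways.
- **Tray:** I slid it in by the pull board until it met the end stop. The push peaked at about 29 N, near where the front edge should meet the catch. I never touched the catch.
- **Tug check:** pulling back, the tray moved 22 mm and then held on the catch at 17 N, which matches the given geometry. I then relaxed and let go.
- **Last pictures:** the catch tip sits directly behind the tray's rear edge, the knob stands in its nest, and the caliper and the other knobs in view have not moved. The cane and cup wheel were not in the last pictures, but the arm never went near them.

No check failed. The only disagreement was small: early estimates of the knob's position differed by 3–6 mm between cameras, and I used the closer wrist view. It still sat about 3 mm off centre along the pads, which I corrected for when placing it.

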